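# Put the spice set back in its places

## Robot

A 6-joint arm with a two-finger parallel gripper is mounted at the origin on the work surface. World frame = base frame: x ahead of the robot, y to its left, z up, the work surface at z = 0. Lengths are in mm, angles in rad, forces in N, time in s.
With the tool pointing down it reaches from about 275 to 825 mm from the base axis. Payload 5.2 kg.
Tool frame: the origin (TCP) lies at the very end of the fingers, on their centre line; the grasp point (between the pads) lies 19 mm behind it (pinch_z is the distance from the TCP to the grasp point, in mm); z points along the fingers, y is the line along which they close (so a half turn about z gives the same grasp; the last joint's range is limited). The gripper opens to 93 mm and grips with 3 to 60 N. Pads are 15 mm wide; open, the fingers measure 128 mm over their backs; the gripper's body (75 mm by 188 mm) begins 65 mm behind the grasp point.
Start: joints at [-1.513, 0.259, 1.535, -0, 1.348, -0.203], TCP at [141.84, -531.4, 192.553] pointing down, gripper open.
Joint ranges: [-3.14, 3.14], [-0.91, 2.08], [0.19, 2.58], [-1.22, 4.36], [0.22, 2.71], [-3.12, 3.12]. Speed limits (rad/s): [2.57, 2.57, 3.14, 3.14, 3.14, 3.14].

## Interface

Orientations are given as a unit quaternion [w, x, y, z].
In Python, from cell import observe, grab_frame, hand_in, spot_in, spot_point, pinch_z gives the robot as it stands.
- The arm moves only by the tool apply_moves, never from a script. Its argument "commands" is a list of rows, each a list of 2 entries, a list of its own where there are three numbers: the shift along the world's x, y, z in mm, then the turn about the world's z in degrees. A call has 1 to 5 rows; each row shifts and turns the commanded pose from where the row before left it; what a row does not reach is not made up. A row lasts 1/12 s, in which the tool goes at most 41.7 mm and 7.16 degrees, less where a joint would pass 70% of its speed; a pose out of reach is approached as far as the arm can. A call with a gripper value outside its range is refused whole. "fingers" is the finger opening in mm, from 0 to 93, set as the call begins (left out, the last holds). The fingers move at their own pace and stop on an object; "grip_force" is the grip in N (left out, the last holds). Time passes only in rows, so rows that do not move let the fingers close. It gives the time, the measured TCP pose, the force, the opening and the grip force at its end, in the units of the state.
- observe(): the state, without advancing time (a new reading comes with each control period).
- grab_frame(name): name is "side" or "top"; returns a dict with "pixels" (420x560x3 uint8, red, green, blue), "range_z" (420x560 float32, mm along the optical axis (not along the pixel's ray), 0 where there is no reading), "fx", "fy", "cx", "cy" (pixels), "rvec" (rotation vector, rad) and "tvec" (3), from world to camera coordinates, as OpenCV has them. Camera axes: x right, y down, z forward; pixel columns grow to the right and rows downward; lengths in mm; the calibration is good to about 2 mm. A picture is of the moment at which its call begins.
- hand_in(): hands the job in; it is judged then, once.
Trained networks look in the newest picture that a camera, given by its name, has taken for a name from the list of things; names that differ only in an ending like _2 or _b are one class to them, and where a whole thing is asked for, a point or a joint stands for the part that bears it (a point fixed in the world has none). Each returns a list of dicts, best first, with "score" (0 to 1); they miss things now and then, are a little off and sometimes report something else, mostly with a low value. They report only what shows in the picture. A call takes as long as a camera call.
- spot_in(camera, name): "pixel" ([column, row] in pixels, amid what is visible of it).
- spot_point(camera, name): "pixel" ([column, row] in pixels: a listed point, or the origin of a listed thing).
The state is a dict: "time_s": time; "joints": joint angles; "joint_vel": joint speeds; "joint_torque": joint torques, N m; "tool_pos": TCP position; "ee_rot": TCP orientation; "wrist_force": force on the tool from outside, world axes, zero at the start; "torque": the same for the moment, N m; "grip_width": opening from 0.0 (shut) to 1.0 (fully open); "finger_force": force on a finger pad.
Only numpy, scipy, OpenCV 4.12 (cv2) and the standard library are available. Lean on these libraries where they do the work, as an engineer would, in place of code of your own. Each camera call takes 0.05 s, during which the arm holds its last target. There are 200 camera calls.

## Task

Put the spice set back in its places on the kitchen counter: stand each of the three small spice jars upright in the middle of the dish that has the colour of its cap, and press the wooden pepper mill upright into the cutout of the grey foam holder until it sits fully home on the bottom. Leave the two big jars standing where they are, although their caps have the same colours.

Things in the scene. Friction and masses are not known exactly. Their poses are not given: they have to be found in the camera images.
- jar_red: Small glass spice jar with a red screw cap, loose, standing, about 130 g (may vary): round body 44 mm across up to 56 mm high, cap 40 mm across up to 78 mm, paper band round the body. Origin: centre of its underside; z up its axis. It may start anywhere among the other things.
- jar_yellow: Small glass spice jar with a yellow screw cap, loose, standing, about 130 g (may vary): round body 44 mm across up to 56 mm high, cap 40 mm across up to 78 mm, paper band round the body. Origin: centre of its underside; z up its axis. It may start anywhere among the other things.
- jar_blue: Small glass spice jar with a blue screw cap, loose, standing, about 130 g (may vary): round body 44 mm across up to 56 mm high, cap 40 mm across up to 78 mm, paper band round the body. Origin: centre of its underside; z up its axis. It may start anywhere among the other things.
- mill: Dark wooden pepper mill, loose, standing, about 160 g (may vary), 102 mm high to the tip of its steel button: straight round body 44 mm across from 8 to 66 mm high (grip here), foot tapering to 36 mm across at the bottom, narrow waist at 76 mm and a head 40 mm across. Origin: centre of its underside; z up its axis.
- dish_red: Round red dish, fixed to the counter: 88 mm across at the foot, 96 mm at the rim, 18 mm high, wall 4 mm; its flat inner floor is 80 mm across and 4 mm above the origin. Origin: centre of its underside, on the counter.
- dish_yellow: Round yellow dish, fixed to the counter: 88 mm across at the foot, 96 mm at the rim, 18 mm high, wall 4 mm; its flat inner floor is 80 mm across and 4 mm above the origin. Origin: centre of its underside, on the counter.
- dish_blue: Round blue dish, fixed to the counter: 88 mm across at the foot, 96 mm at the rim, 18 mm high, wall 4 mm; its flat inner floor is 80 mm across and 4 mm above the origin. Origin: centre of its underside, on the counter.
- foam: Dark grey foam holder, fixed: 90 x 90 mm, 42 mm high; cutout 58 mm square, 34 mm deep, its floor 8 mm above the origin. Four springy light grey lips, slanted at the top as lead-in, close it to 41 mm and give 7 mm each. The mill does not go home by its weight: push it down with 5 to 25 N till its foot meets the floor; the lips hold it. Origin: centre of underside; x, y along the sides.
- big_red: Big preserve jar with a red cap, standing, 500 g, NOT part of the spice set, to be left alone: 68 mm across up to 66 mm high, cap 62 mm across up to 88 mm. Origin: centre of its underside.
- big_blue: Big preserve jar with a blue cap, standing, 500 g, NOT part of the spice set, to be left alone: 68 mm across up to 66 mm high, cap 62 mm across up to 88 mm. Origin: centre of its underside.

How it is judged (in metres and radians):
At the end, for the whole second after the job is handed in: Each small jar stands upright on the floor of its colour's dish, within 15 mm of its centre; the mill stands upright in the cutout, within 10 mm of its centre and 4 mm of its floor; tilts under 0.1 (mill 0.12) rad; all released and at rest; big jars within 30 mm of their start (horizontal distance between jar_red and dish_red below 0.015 m and z of jar_red in the frame of dish_red below 0.008 m and angle between each of jar_red, jar_yellow, jar_blue, big_red, big_blue's own z axis and vertical below 0.1 rad and linear speed of each of jar_red, jar_yellow, jar_blue, mill below 0.02 m/s and horizontal distance between jar_yellow and dish_yellow below 0.015 m and z of jar_yellow in the frame of dish_yellow below 0.008 m and horizontal distance between jar_blue and dish_blue below 0.015 m and z of jar_blue in the frame of dish_blue below 0.008 m and horizontal distance between mill and foam below 0.01 m and z of mill in the frame of foam below 0.012 m and angle between mill's own z axis and vertical below 0.12 rad and distance of each of big_red, big_blue from where it was at the start of the episode below 0.03 m); the robot touches nothing.
It fails at once if the big red jar is moved by more than 30 mm or tipped (distance of big_red from where it was at the start of the episode above 0.03 m or angle between big_red's own z axis and vertical above 0.3 rad).
It fails at once if the big blue jar is moved by more than 30 mm or tipped (distance of big_blue from where it was at the start of the episode above 0.03 m or angle between big_blue's own z axis and vertical above 0.3 rad).
It also fails if it takes over 115 s, if anything falls off the work surface, if the arm or the gripper's body presses on something with over 40 N, if the wrist force passes 120 N, or if a joint passes its speed limit or range.

## Working session

There is one attempt and no reset: what is moved stays moved. The work goes in short steps, Python scripts to look and compute and a tool call to move; the robot and the scene stay as the last step left them, time stands still between calls to the robot, and variables do not carry over. Pictures are saved under pics/ and viewed, at most 14 in all, crops included, and the job is handed in when it is done.

Besides the shell and the picture viewer there is one more tool, called as a command line: name --argument value ..., lists and objects as JSON in quotes. apply_moves: Moves the arm, as the interface text tells. Its arguments: {"type":"object","properties":{"commands":{"type":"array","items":{"type":"array"}},"fingers":{"type":"number"},"grip_force":{"type":"number"}},"required":["commands"]}

```bash
mkdir -p pics; cat > h.py <<'E'
import numpy as np, cv2
from cell import *
N=["jar_red","jar_yellow","jar_blue","mill","dish_red","dish_yellow","dish_blue","foam","big_red","big_blue"]
def cam(f):
    R=cv2.Rodrigues(np.array(f["rvec"],float))[0]; return R,np.array(f["tvec"],float).ravel()
def cloud(f):
    R,t=cam(f); Z=f["range_z"].astype(float); v,u=np.indices(Z.shape)
    P=np.stack([(u-f["cx"])/f["fx"]*Z,(v-f["cy"])/f["fy"]*Z,Z],-1)
    W=(P-t)@R; W[Z<=0]=np.nan; return W
def ray(f,p,z):
    R,t=cam(f); d=np.array([(p[0]-f["cx"])/f["fx"],(p[1]-f["cy"])/f["fy"],1])@R
    c=-t@R; return c+d*(z-c[2])/d[2]
E
cat > a.py <<'E'
from h import *
s=observe(); print(s["time_s"],s["tool_pos"],s["ee_rot"],s["grip_width"],s["wrist_force"])
for c in ["top","side"]:
    f=grab_frame(c); W=cloud(f); R,t=cam(f); print(c,"campos",(-t@R).round())
    cv2.imwrite(f"pics/{c}0.png",f["pixels"][:,:,::-1])
    for n in N:
        for r in spot_in(c,n)[:3]:
            u,v=map(int,np.round(r["pixel"])); print(n,round(r["score"],2),(u,v),W[v,u].round())
np.save("dummy.npy",0)
E
python3 a.py
```

```text
0.0 [ 141.79398547 -530.80443842  191.74614431] [-8.81641196e-04  9.91509324e-01  1.30032618e-01  4.80429235e-05] 0.9986234681525207 [-0.34161924  0.11645242 -0.27837538]
top campos [ 416.   -2. 1048.]
jar_red 0.63 (349, 237) [ 452. -156.   79.]
jar_yellow 0.51 (280, 218) [493.   4.  77.]
jar_blue 0.7 (370, 172) [ 605. -205.   80.]
mill 0.66 (401, 259) [ 404. -272.   96.]
mill 0.52 (370, 169) [ 613. -205.   78.]
dish_red 0.66 (124, 194) [550. 395.   5.]
dish_yellow 0.8 (222, 228) [471. 149.   2.]
dish_blue 0.74 (163, 256) [399. 291.   4.]
foam 0.66 (436, 197) [ 548. -356.   88.]
foam 0.65 (401, 258) [ 406. -272.   95.]
foam 0.64 (202, 164) [631. 204.   5.]
big_red 0.86 (285, 153) [644.  -4.  89.]
big_blue 0.71 (348, 239) [ 447. -154.   77.]
big_blue 0.66 (437, 198) [ 546. -358.   89.]
side campos [ 61. 759. 528.]
jar_red 0.84 (346, 188) [ 445. -139.   49.]
jar_red 0.6 (347, 153) [ 536. -345.   47.]
jar_red 0.3 (296, 168) [ 609. -189.   45.]
jar_yellow 0.65 (301, 211) [480.  13.  50.]
jar_blue 0.64 (296, 166) [ 611. -192.   49.]
jar_blue 0.38 (264, 308) [407. 268.   3.]
mill 0.86 (384, 171) [ 397. -259.   57.]
dish_red 0.7 (155, 317) [549. 382.   5.]
dish_yellow 0.57 (274, 255) [477. 126.   4.]
dish_blue 0.78 (264, 307) [407. 268.   6.]
foam 0.57 (187, 242) [653. 187.  11.]
big_red 0.88 (240, 188) [634.  21.  70.]
big_blue 0.83 (350, 153) [ 530. -351.   46.]
```

View pics/top0.png

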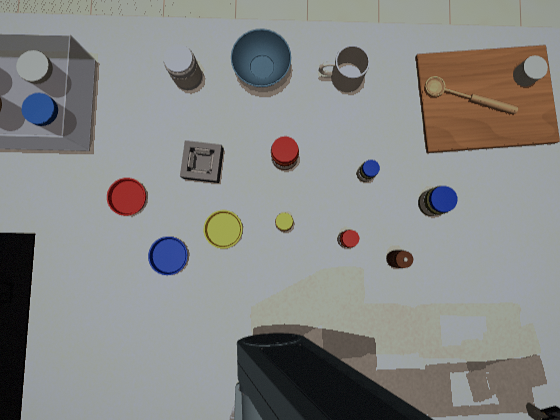

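View pics/side0.png

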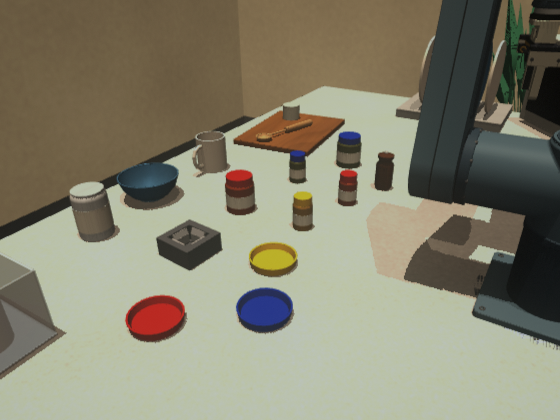

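```bash
cat > b.py <<'E'
from h import *
f=grab_frame("top"); W=cloud(f); g=grab_frame("side"); V=cloud(g)
def circ(n,x,y,zlo,zhi,r):
    M=(np.hypot(W[...,0]-x,W[...,1]-y)<r)&(W[...,2]>zlo)&(W[...,2]<zhi)
    if M.sum()<20: print(n,"none",M.sum());return
    p=W[M]; (c,rad)=cv2.minEnclosingCircle(p[:,:2].astype(np.float32))
    rc=cv2.minAreaRect(p[:,:2].astype(np.float32))
    print(n,M.sum(),"circ",np.round(c,1),round(rad,1),"med",np.median(p,0).round(1),"rect",[np.round(q,1) for q in rc],"rgb",np.median(f["pixels"][M],0))
for n,x,y,a in [("jr",452,-156,1),("jy",493,4,1),("jb",608,-205,1),("bigr",644,-4,1),("bigb",546,-357,1)]: circ(n,x,y,70,105,50)
circ("mill",404,-272,84,115,40)
for n,x,y in [("dr",550,395),("dy",471,149),("db",399,291)]: circ(n,x,y,13,30,62)
circ("foam",640,200,34,52,80)
E
python3 b.py
```

```text
jr 232 circ [ 450.9 -159.5] 19.9 med [ 450.  -158.8   78.2] rect [array([ 450.7, -159.3]), array([37.9, 38.4]), np.float64(18.8)] rgb [152.  52.  48.]
jy 229 circ [487.5  -4.4] 19.8 med [488.  -5.  78.] rect [array([487.4,  -5.1]), array([39.3, 37.1]), np.float64(1.3)] rgb [159. 164.  79.]
jb 229 circ [ 618. -207.] 20.0 med [ 617.4 -207.1   78.1] rect [array([ 617.5, -207.2]), array([36.7, 39.6]), np.float64(45.9)] rgb [ 38.  62. 145.]
bigr 574 circ [653.6  -3.2] 32.4 med [653.4  -2.1  87.8] rect [array([654.3,  -4.1]), array([61. , 61.4]), np.float64(0.2)] rgb [152.  49.  45.]
bigb 624 circ [ 545.8 -373.9] 32.7 med [ 544.8 -371.2   88. ] rect [array([ 546.4, -373.2]), array([61.2, 62.8]), np.float64(44.6)] rgb [ 31.  55. 139.]
mill 246 circ [ 405.3 -280.2] 20.1 med [ 404.4 -278.7   93.6] rect [array([ 405.2, -279.6]), array([38.5, 38. ]), np.float64(0.6)] rgb [83. 49. 33.]
dr 233 circ [544.8 385.4] 48.2 med [552.3 394.5  17.1] rect [array([544.4, 385.7]), array([94.4, 93.4]), np.float64(20.6)] rgb [140.  38.  35.]
dy 231 circ [469.3 145.4] 47.6 med [471.3 154.3  17.5] rect [array([468.8, 146.2]), array([90.9, 93.5]), np.float64(1.2)] rgb [149. 148.  64.]
db 235 circ [401.9 277.1] 47.8 med [400.5 286.6  17.3] rect [array([401.5, 277.5]), array([92.2, 93.6]), np.float64(1.5)] rgb [ 31.  53. 128.]
foam 982 circ [633.6 201.4] 63.2 med [633.9 202.5  41.6] rect [array([633.7, 201.6]), array([91.1, 90.4]), np.float64(84.6)] rgb [110. 105. 102.]
```

The top view shows the items in the clear: caps at red (349,238), yellow (284,221), blue (370,170), the mill at (401,259), dishes at (127,197), (223,229) and (168,256), and the foam at (202,161). The big jars are at (285,152) and (440,199). The side view agrees with this, and the measured heights and diameters match the sizes given. I'll start with the mill.

apply_moves --commands '[[[24,23,0],0],[[24,23,0],0],[[24,23,0],0],[[24,23,0],0],[[24,23,0],0]]' --fingers 75 --grip_force 40

```text
time_s: 1.62
tool_pos: [262.7, -415.3, 192.6]
ee_rot: [0.0, 0.992, 0.13, 0.0]
wrist_force: [1.0, 0.5, 0.8]
grip_width: 0.81
finger_force: 0.0
```

apply_moves --commands '[[[24,23,0],0],[[24,23,0],0],[[24,23,0],0],[[24,23,0],0],[[24,23,0],0]]'

```text
time_s: 2.03
tool_pos: [382.8, -300.1, 192.8]
ee_rot: [0.0, 0.992, 0.13, 0.0]
wrist_force: [-0.7, 0.5, 0.5]
grip_width: 0.808
finger_force: 0.0
```

apply_moves --commands '[[[22,20,0],0],[[0,0,-35],0],[[0,0,-40],0],[[0,0,-40],0],[[0,0,-25],0]]'

```text
time_s: 2.45
tool_pos: [402.8, -279.5, 49.5]
ee_rot: [-0.001, 0.991, 0.131, -0.001]
wrist_force: [-0.1, 0.9, -0.1]
grip_width: 0.81
finger_force: 0.0
```

apply_moves --commands '[[[0,0,-15],0],[[0,0,0],0],[[0,0,0],0]]'

```text
time_s: 2.7
tool_pos: [403.6, -281.1, 37.2]
ee_rot: [-0.001, 0.992, 0.13, -0.0]
wrist_force: [0.2, -0.7, -0.4]
grip_width: 0.808
finger_force: 0.0
```

apply_moves --commands '[[[0,0,0],0],[[0,0,0],0],[[0,0,0],0],[[0,0,0],0],[[0,0,0],0]]' --fingers 25

```text
time_s: 3.12
tool_pos: [404.2, -281.8, 38.3]
ee_rot: [0.001, 0.992, 0.13, 0.0]
wrist_force: [-0.3, -0.2, -0.3]
grip_width: 0.496
finger_force: 0.0
```

apply_moves --commands '[[[0,0,0],0],[[0,0,0],0],[[0,0,0],0],[[0,0,0],0],[[0,0,0],0]]'

```text
time_s: 3.53
tool_pos: [404.1, -281.7, 38.2]
ee_rot: [0.0, 0.992, 0.13, 0.0]
wrist_force: [-0.4, 1.3, 6.6]
grip_width: 0.445
finger_force: 40.0
```

apply_moves --commands '[[[0,0,10],0],[[0,0,30],0],[[0,0,40],0],[[0,0,40],0],[[0,0,15],0]]'

```text
time_s: 3.95
tool_pos: [405.5, -283.1, 178.2]
ee_rot: [0.003, 0.991, 0.13, 0.002]
wrist_force: [0.8, -0.7, -2.0]
grip_width: 0.445
finger_force: 40.0
```

```bash
cat > c.py <<'E'
import sys
from h import *
c,n,u0,v0,u1,v1=sys.argv[1],sys.argv[2],*map(int,sys.argv[3:7])
f=grab_frame(c); s=observe(); print(s["tool_pos"].round(1) if hasattr(s["tool_pos"],"round") else s["tool_pos"],np.round(s["wrist_force"],1),s["grip_width"])
cv2.imwrite("pics/"+n,cv2.resize(f["pixels"][v0:v1,u0:u1,::-1],None,fx=2,fy=2,interpolation=cv2.INTER_CUBIC))
E
python3 c.py side m1.png 280 60 480 260
```

```text
[ 406.2 -283.9  179.3] [ 1.  -0.9  0.7] 0.44189982660036853
```

View pics/m1.png

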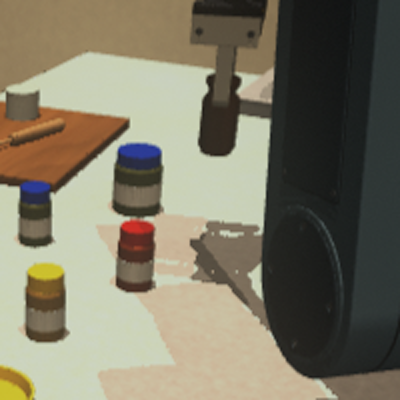

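```bash
cat > d.py <<'E'
from h import *
f=grab_frame("side"); W=cloud(f); s=observe(); tp=np.array(s["tool_pos"]); print(tp.round(1))
M=(np.hypot(W[...,0]-tp[0],W[...,1]-tp[1])<45)&(W[...,2]>30)
for v in np.where(M.any(1))[0][::2]:
    p=W[v][M[v]]; u=np.where(M[v])[0]; q=f["pixels"][v][M[v]]
    print(v,u.min(),u.max(),p.mean(0).round(1),q[len(q)//2], "dark",(q.max(1)<75).sum())
E
python3 d.py
```

```text
[ 405.4 -283.1  176.3]
0 385 421 [ 394.6 -254.   444.1] [38 41 39] dark 37
2 385 420 [ 395.2 -254.   440.3] [38 42 39] dark 36
4 385 420 [ 394.5 -253.5  436.6] [38 41 40] dark 36
6 384 420 [ 395.5 -254.5  432.7] [37 41 39] dark 36
8 384 421 [ 393.9 -254.5  429. ] [43 47 45] dark 37
10 383 420 [ 395.6 -252.   425.4] [44 47 45] dark 37
12 384 419 [ 394.4 -252.2  421.6] [39 42 39] dark 36
14 383 420 [ 394.8 -254.8  417.5] [29 29 26] dark 37
16 383 420 [ 393.7 -253.   413.8] [31 32 30] dark 38
18 384 419 [ 393.2 -252.4  410.1] [29 30 27] dark 35
20 386 416 [ 394.3 -254.8  405.9] [27 27 25] dark 30
22 386 415 [ 396.2 -258.4  401.5] [69 63 54] dark 29
24 386 415 [ 396.  -259.3  397.5] [79 72 61] dark 13
26 383 417 [ 397.8 -263.   393. ] [77 71 61] dark 24
28 383 417 [ 395.6 -257.6  389.8] [23 21 16] dark 35
30 383 417 [ 394.  -254.4  386.3] [23 20 15] dark 35
32 382 416 [ 395.5 -253.6  382.3] [23 20 15] dark 34
34 390 407 [ 392.2 -244.2  379.7] [83 74 57] dark 1
36 389 407 [ 394.7 -244.6  375.5] [86 76 59] dark 0
38 386 407 [ 395.5 -244.4  371.5] [89 79 61] dark 0
40 389 407 [ 394.3 -245.2
[... 1439 characters left out ...]
12 381 399 [ 400.5 -266.8  204.4] [59 53 42] dark 19
114 381 399 [ 400.5 -268.4  199.1] [49 41 32] dark 19
116 381 398 [ 400.9 -267.8  194.4] [50 41 33] dark 17
118 380 398 [ 401.6 -267.7  189.5] [48 40 32] dark 18
120 380 398 [ 401.4 -268.6  184.4] [49 41 33] dark 18
122 380 398 [ 400.9 -268.6  179.6] [48 40 32] dark 18
124 380 397 [ 401.1 -267.4  175. ] [50 42 33] dark 18
126 380 397 [ 400.7 -267.7  170. ] [49 42 33] dark 18
128 379 397 [ 401.6 -268.1  164.8] [51 43 35] dark 17
130 379 397 [ 401.4 -269.2  159.5] [50 43 33] dark 18
132 380 396 [ 400.2 -267.1  155.3] [50 42 34] dark 17
134 380 395 [ 401.4 -268.7  149.6] [50 43 33] dark 15
136 383 393 [ 400.  -270.   144.4] [49 43 34] dark 11
```

The mill is held upright, with its waist at about crop pixel (220,93) and its foot at (217,152). Next I carry it to the foam.

apply_moves --commands '[[[15,32,0],0],[[15,32,0],0],[[15,32,0],0],[[15,32,0],0],[[15,32,0],0]]'

```text
time_s: 4.47
tool_pos: [477.8, -119.3, 170.3]
ee_rot: [-0.001, 0.992, 0.13, -0.002]
wrist_force: [1.1, 0.3, -2.4]
grip_width: 0.445
finger_force: 40.0
```

apply_moves --commands '[[[15,32,0],0],[[15,32,0],0],[[15,32,0],0],[[15,32,0],0],[[15,32,0],0]]'

```text
time_s: 4.88
tool_pos: [552.7, 40.5, 170.0]
ee_rot: [-0.0, 0.992, 0.13, -0.002]
wrist_force: [1.3, -0.6, -1.7]
grip_width: 0.442
finger_force: 40.0
```

apply_moves --commands '[[[15,32,0],0],[[15,32,0],0],[[15,32,0],0],[[15,32,0],0],[[15,32,0],0]]'

```text
time_s: 5.3
tool_pos: [627.7, 200.1, 169.5]
ee_rot: [0.0, 0.992, 0.13, -0.002]
wrist_force: [0.4, 0.2, -1.2]
grip_width: 0.446
finger_force: 40.0
```

apply_moves --commands '[[[0,0,0],0],[[0,0,0],0],[[0,0,0],0],[[0,0,0],0],[[0,0,0],0]]'

```text
time_s: 5.72
tool_pos: [628.3, 197.2, 172.1]
ee_rot: [0.0, 0.992, 0.129, -0.001]
wrist_force: [1.4, 0.0, -1.3]
grip_width: 0.446
finger_force: 40.0
```

apply_moves --commands '[[[4,4,0],0],[[0,0,-30],0],[[0,0,-30],0],[[0,0,-20],0],[[0,0,0],0]]'

```text
time_s: 6.13
tool_pos: [629.4, 201.5, 87.5]
ee_rot: [0.0, 0.992, 0.129, -0.005]
wrist_force: [-0.9, 0.8, -3.2]
grip_width: 0.443
finger_force: 40.0
```

apply_moves --commands '[[[0,0,0],0],[[0,0,0],0],[[0,0,0],0]]'

```text
time_s: 6.38
tool_pos: [634.6, 202.7, 95.0]
ee_rot: [-0.0, 0.992, 0.13, 0.002]
wrist_force: [-0.4, -0.1, -1.6]
grip_width: 0.446
finger_force: 40.0
```

```bash
python3 c.py side m2.png 90 110 290 310
```

```text
[634.4 202.7  94.9] [-0.5 -0.2 -1.9] 0.44928772728940736
```

View pics/m2.png

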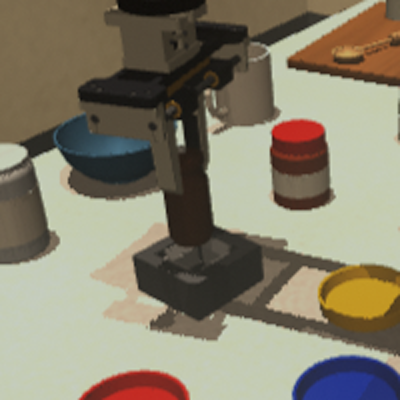

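The mill (crop pixels (188,160)-(190,245)) is above the cutout at about (197,262). I'll lower it gently.

apply_moves --commands '[[[-1,-1,-6],0],[[0,0,-6],0],[[0,0,-6],0],[[0,0,-5],0],[[0,0,-5],0]]'

```text
time_s: 6.85
tool_pos: [631.6, 201.6, 63.7]
ee_rot: [0.0, 0.992, 0.13, -0.0]
wrist_force: [1.0, -1.2, 1.3]
grip_width: 0.447
finger_force: 40.0
```

apply_moves --commands '[[[0,0,-3],0],[[0,0,-3],0],[[0,0,-2],0],[[0,0,0],0],[[0,0,0],0]]'

```text
time_s: 7.27
tool_pos: [632.1, 201.5, 56.6]
ee_rot: [0.0, 0.992, 0.13, 0.0]
wrist_force: [0.4, -0.7, -0.5]
grip_width: 0.445
finger_force: 40.0
```

apply_moves --commands '[[[0,0,-2],0],[[0,0,-2],0],[[0,0,-2],0],[[0,0,0],0],[[0,0,0],0]]'

```text
time_s: 7.68
tool_pos: [631.7, 201.6, 50.2]
ee_rot: [0.0, 0.992, 0.13, -0.0]
wrist_force: [0.6, -0.4, -0.2]
grip_width: 0.442
finger_force: 40.0
```

apply_moves --commands '[[[0,0,-1],0],[[0,0,-1],0],[[0,0,0],0],[[0,0,0],0]]'

```text
time_s: 8.02
tool_pos: [631.8, 201.6, 48.5]
ee_rot: [-0.0, 0.992, 0.13, -0.0]
wrist_force: [0.8, -0.2, 1.2]
grip_width: 0.446
finger_force: 40.0
```

```bash
python3 c.py side m3.png 90 110 290 310; python3 d.py | tail -32
```

```text
[631.8 201.6  48.5] [ 1.  -0.9  1.8] 0.4477857918423678
188 192 196 [622.4 179.6 140.3] [65 59 47] dark 4
190 190 196 [631.  174.2 131.5] [73 66 52] dark 6
192 188 196 [632.6 176.  127.5] [42 40 32] dark 7
194 179 196 [630.2 187.7 128.9] [31 30 26] dark 13
196 178 197 [629.5 189.4 125.5] [31 31 26] dark 14
198 178 197 [629.7 189.8 121.3] [32 31 27] dark 14
200 179 197 [630.5 189.1 116.4] [32 32 27] dark 13
202 179 197 [629.5 190.3 112.8] [32 31 27] dark 13
204 178 197 [629.2 195.  110.6] [32 31 25] dark 13
206 170 197 [623.6 211.6 115.6] [85 79 68] dark 15
208 171 198 [621.5 211.7 111.9] [59 52 43] dark 18
210 171 198 [620.2 213.7 108.9] [41 33 25] dark 18
212 172 197 [618.8 215.9 105.9] [42 34 26] dark 17
214 172 197 [618.7 216.7 102. ] [43 34 26] dark 16
216 172 195 [618.6 220.1  99.3] [54 47 37] dark 15
218 173 197 [618.5 217.   93.4] [42 34 26] dark 16
220 173 197 [618.7 217.6  89.2] [49 40 31] dark 17
222 174 197 [616.9 218.7  85.9] [46 36 27] dark 16
224 174 200 [618.6 213.7  78.4] [47 36 28] dark 18
226 176 206 [620.1 201.9  67.3] [46 37 29] dark 24
228 174 208 [624.7 198.4  59.4] [46 37 28] dark 34
230 171 210 [626.6 198.7  54.3] [45 37 28] dark 36
232 168 210 [628.2 202.1  51. ] [47 37 28] dark 34
234 167 210 [628.3 204.   47.3] [46 37 29] dark 33
236 166 210 [627.8 206.7  44.2] [48 37 29] dark 36
238 166 208 [626.9 211.9  42.7] [47 37 29] dark 37
240 166 207 [622.1 217.1  42.3] [48 38 29] dark 33
242 168 209 [616.3 218.6  40.5] [47 38 29] dark 41
244 169 208 [613.7 224.6  40.1] [46 37 28] dark 37
246 168 204 [612.8 233.6  40.8] [42 41 36] dark 31
248 169 203 [616.5 232.   34. ] [51 49 42] dark 12
250 172 176 [630.5 245.8  32.4] [47 45 39] dark 5
```

View pics/m3.png

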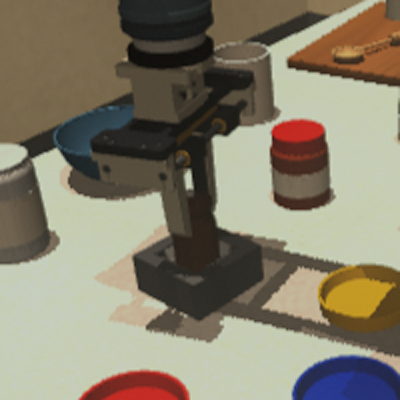

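The mill is in the cutout with its head showing at about crop (193,200), nearly home. I'll push on a little.

apply_moves --commands '[[[0,0,-1],0],[[0,0,-1],0],[[0,0,0],0],[[0,0,0],0]]'

```text
time_s: 8.45
tool_pos: [631.8, 201.6, 46.4]
ee_rot: [0.0, 0.992, 0.13, -0.0]
wrist_force: [0.6, -0.0, 1.8]
grip_width: 0.45
finger_force: 40.0
```

apply_moves --commands '[[[0,0,-1],0],[[0,0,0],0],[[0,0,0],0]]'

```text
time_s: 8.7
tool_pos: [632.4, 201.8, 46.2]
ee_rot: [-0.0, 0.992, 0.13, 0.001]
wrist_force: [0.5, 0.4, 5.3]
grip_width: 0.445
finger_force: 40.0
```

apply_moves --commands '[[[0,0,-1],0],[[0,0,0],0],[[0,0,0],0]]'

```text
time_s: 8.95
tool_pos: [632.5, 201.8, 46.1]
ee_rot: [-0.0, 0.992, 0.13, 0.001]
wrist_force: [-0.6, -0.6, 9.6]
grip_width: 0.447
finger_force: 40.0
```

apply_moves --commands '[[[0,0,-1],0],[[0,0,0],0],[[0,0,0],0]]'

```text
time_s: 9.2
tool_pos: [632.6, 201.8, 46.1]
ee_rot: [-0.0, 0.992, 0.13, 0.001]
wrist_force: [-3.8, -1.7, 14.9]
grip_width: 0.447
finger_force: 40.0
```

apply_moves --commands '[[[0,0,2],0],[[0,0,0],0],[[0,0,0],0],[[0,0,0],0],[[0,0,0],0]]' --fingers 75

```text
time_s: 9.62
tool_pos: [631.2, 201.6, 44.7]
ee_rot: [-0.0, 0.992, 0.13, -0.001]
wrist_force: [0.1, -0.5, 0.7]
grip_width: 0.757
finger_force: 0.0
```

apply_moves --commands '[[[0,0,15],0],[[0,0,30],0],[[0,0,35],0],[[0,0,35],0],[[0,0,15],0]]'

```text
time_s: 10.03
tool_pos: [633.8, 202.0, 180.5]
ee_rot: [-0.0, 0.991, 0.13, 0.003]
wrist_force: [0.3, 0.3, 1.1]
grip_width: 0.807
finger_force: 0.0
```

apply_moves --commands '[[[-18,-36,0],0],[[-18,-36,0],0],[[-18,-36,0],0],[[-18,-36,0],0],[[-18,-36,0],0]]'

```text
time_s: 10.45
tool_pos: [540.5, 20.4, 175.2]
ee_rot: [-0.0, 0.991, 0.13, -0.0]
wrist_force: [0.6, -1.1, -0.1]
grip_width: 0.807
finger_force: 0.0
```

apply_moves --commands '[[[-18,-36,0],0],[[-18,-36,0],0],[[-18,-36,0],0],[[-18,-36,0],0],[[-18,-36,0],0]]'

```text
time_s: 10.87
tool_pos: [450.5, -159.7, 175.4]
ee_rot: [-0.0, 0.991, 0.13, -0.0]
wrist_force: [0.5, -0.8, -0.3]
grip_width: 0.809
finger_force: 0.0
```

apply_moves --commands '[[[0,0,0],0],[[0,0,0],0],[[0,0,0],0]]'

```text
time_s: 11.12
tool_pos: [451.8, -158.2, 175.4]
ee_rot: [-0.0, 0.992, 0.129, 0.0]
wrist_force: [0.7, 0.2, -0.0]
grip_width: 0.805
finger_force: 0.0
```

```bash
cat > e.py <<'E'
from h import *
f=grab_frame("top"); W=cloud(f); s=observe(); print(np.round(s["tool_pos"],1))
M=(np.hypot(W[...,0]-633,W[...,1]-201)<40)&(W[...,2]>80)
p=W[M]; print(M.sum(),p.mean(0).round(1),p.max(0).round(1),np.median(p,0).round(1),cv2.minEnclosingCircle(p[:,:2].astype(np.float32)))
f=grab_frame("side"); W=cloud(f)
M=(np.hypot(W[...,0]-633,W[...,1]-201)<40)&(W[...,2]>80); p=W[M]; print(M.sum(),p.mean(0).round(1),np.sort(p[:,2])[-8:].round(1))
cv2.imwrite("pics/m4.png",cv2.resize(f["pixels"][110:310,90:290,::-1],None,fx=2,fy=2))
E
python3 e.py
```

```text
[ 452.1 -157.6  175.4]
254 [631.5 200.9 100.7] [653.6 221.3 112.6] [631.2 200.2 101.6] ((633.1259155273438, 201.04183959960938), 20.499095916748047)
319 [626.2 208.   96.4] [109.2 109.3 109.7 109.7 110.3 111.  111.4 111.4]
```

View pics/m4.png

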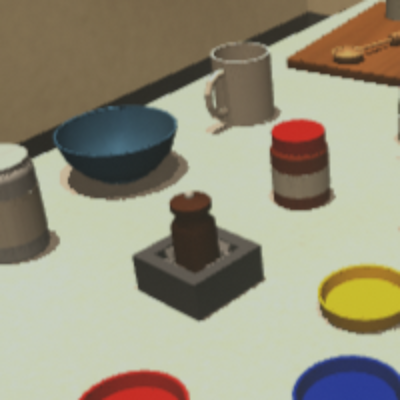

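The mill is home and upright at crop (193,230). Its top face reads 8 mm higher than before, and it is centred within 1 mm. Next is the red jar.

apply_moves --commands '[[[-1,-2,-25],0],[[0,0,-38],0],[[0,0,-38],0],[[0,0,-30],0],[[0,0,-21],0]]'

```text
time_s: 11.63
tool_pos: [450.0, -157.7, 20.8]
ee_rot: [-0.001, 0.991, 0.132, -0.001]
wrist_force: [0.5, 0.5, 0.5]
grip_width: 0.803
finger_force: 0.0
```

apply_moves --commands '[[[0,0,0],0],[[0,0,0],0],[[0,0,0],0]]'

```text
time_s: 11.88
tool_pos: [452.2, -160.1, 24.7]
ee_rot: [0.001, 0.991, 0.131, 0.001]
wrist_force: [-0.0, 0.5, 0.3]
grip_width: 0.806
finger_force: 0.0
```

apply_moves --commands '[[[0,0,0],0],[[0,0,0],0],[[0,0,0],0],[[0,0,0],0],[[0,0,0],0]]' --fingers 25 --grip_force 25

```text
time_s: 12.3
tool_pos: [451.1, -160.6, 24.1]
ee_rot: [0.0, 0.992, 0.13, 0.0]
wrist_force: [-0.3, 0.5, 0.6]
grip_width: 0.494
finger_force: 0.0
```

apply_moves --commands '[[[0,0,0],0],[[0,0,0],0],[[0,0,0],0],[[0,0,0],0],[[0,0,0],0]]'

```text
time_s: 12.72
tool_pos: [451.0, -160.6, 24.0]
ee_rot: [0.0, 0.992, 0.13, 0.0]
wrist_force: [-0.9, 0.1, 5.9]
grip_width: 0.461
finger_force: 25.0
```

apply_moves --commands '[[[0,0,10],0],[[0,0,30],0],[[0,0,40],0],[[0,0,35],0],[[0,0,15],0]]'

```text
time_s: 13.13
tool_pos: [452.6, -161.5, 158.5]
ee_rot: [0.002, 0.991, 0.13, 0.002]
wrist_force: [0.7, 0.2, -1.8]
grip_width: 0.464
finger_force: 25.0
```

apply_moves --commands '[[[6,36,0],0],[[6,36,0],0],[[6,36,0],0],[[6,36,0],0],[[6,36,0],0]]'

```text
time_s: 13.55
tool_pos: [480.5, 21.2, 153.9]
ee_rot: [-0.0, 0.992, 0.13, -0.0]
wrist_force: [0.4, 0.0, -0.5]
grip_width: 0.461
finger_force: 25.0
```

apply_moves --commands '[[[6,36,0],0],[[6,36,0],0],[[6,36,0],0],[[6,36,0],0],[[6,36,0],0]]'

```text
time_s: 13.97
tool_pos: [510.5, 201.4, 153.8]
ee_rot: [0.0, 0.992, 0.13, -0.0]
wrist_force: [0.7, -0.4, -1.3]
grip_width: 0.46
finger_force: 25.0
```

apply_moves --commands '[[[6,36,0],0],[[6,36,0],0],[[6,36,0],0],[[6,36,0],0],[[6,36,0],0]]'

```text
time_s: 14.38
tool_pos: [540.4, 381.3, 153.5]
ee_rot: [0.0, 0.992, 0.13, -0.0]
wrist_force: [0.6, -0.1, -1.7]
grip_width: 0.46
finger_force: 25.0
```

apply_moves --commands '[[[0,0,0],0],[[0,0,0],0],[[0,0,0],0],[[0,0,0],0],[[0,0,0],0]]'

```text
time_s: 14.8
tool_pos: [540.9, 378.2, 153.8]
ee_rot: [0.0, 0.992, 0.129, -0.0]
wrist_force: [1.0, 0.1, -1.1]
grip_width: 0.461
finger_force: 25.0
```

apply_moves --commands '[[[4,7,-20],0],[[0,0,-35],0],[[0,0,-30],0],[[0,0,-15],0],[[0,0,-10],0]]'

```text
time_s: 15.22
tool_pos: [543.5, 384.5, 41.1]
ee_rot: [0.001, 0.992, 0.129, -0.002]
wrist_force: [-1.5, -0.6, -1.6]
grip_width: 0.46
finger_force: 25.0
```

apply_moves --commands '[[[0,0,-4],0],[[0,0,-4],0],[[0,0,-3],0],[[0,0,0],0],[[0,0,0],0]]'

```text
time_s: 15.63
tool_pos: [545.5, 386.9, 33.7]
ee_rot: [-0.0, 0.992, 0.13, 0.001]
wrist_force: [-0.6, -0.4, -0.4]
grip_width: 0.459
finger_force: 25.0
```

apply_moves --commands '[[[0,0,-2],0],[[0,0,-2],0],[[0,0,0],0],[[0,0,0],0],[[0,0,0],0]]'

```text
time_s: 16.05
tool_pos: [544.8, 386.7, 28.6]
ee_rot: [-0.0, 0.992, 0.13, 0.0]
wrist_force: [-0.3, 0.1, -1.5]
grip_width: 0.456
finger_force: 25.0
```

apply_moves --commands '[[[0,0,-1],0],[[0,0,0],0],[[0,0,0],0]]'

```text
time_s: 16.3
tool_pos: [545.0, 386.8, 28.1]
ee_rot: [-0.0, 0.992, 0.13, 0.0]
wrist_force: [-1.0, -0.2, 1.8]
grip_width: 0.46
finger_force: 25.0
```

apply_moves --commands '[[[0,0,0],0],[[0,0,0],0],[[0,0,0],0],[[0,0,0],0],[[0,0,0],0]]' --fingers 72

```text
time_s: 16.72
tool_pos: [544.8, 386.5, 27.4]
ee_rot: [0.0, 0.992, 0.13, -0.0]
wrist_force: [-0.0, 0.2, 0.0]
grip_width: 0.75
finger_force: 0.0
```

apply_moves --commands '[[[0,0,15],0],[[0,0,35],0],[[0,0,40],0],[[0,0,35],0],[[0,0,10],0]]'

```text
time_s: 17.13
tool_pos: [547.7, 388.1, 169.6]
ee_rot: [-0.002, 0.991, 0.13, 0.005]
wrist_force: [1.4, 0.5, 2.0]
grip_width: 0.775
finger_force: 0.0
```

apply_moves --commands '[[[-5,-35,0],0],[[-5,-35,0],0],[[-5,-35,0],0],[[-5,-35,0],0],[[-5,-35,0],0]]'

```text
time_s: 17.55
tool_pos: [519.0, 210.1, 162.1]
ee_rot: [0.0, 0.991, 0.13, -0.0]
wrist_force: [-0.4, 0.0, 0.6]
grip_width: 0.777
finger_force: 0.0
```

apply_moves --commands '[[[-5,-35,0],0],[[-5,-35,0],0],[[-5,-35,0],0],[[-5,-35,0],0],[[-5,-35,0],0]]'

```text
time_s: 17.97
tool_pos: [494.1, 35.1, 162.3]
ee_rot: [0.0, 0.991, 0.13, -0.0]
wrist_force: [0.9, 0.4, 0.4]
grip_width: 0.775
finger_force: 0.0
```

apply_moves --commands '[[[-8,-41,0],0],[[0,0,0],0],[[0,0,0],0],[[0,0,0],0],[[0,0,0],0]]'

```text
time_s: 18.38
tool_pos: [486.9, -3.2, 162.4]
ee_rot: [-0.0, 0.991, 0.131, -0.0]
wrist_force: [-0.3, 0.5, 0.4]
grip_width: 0.773
finger_force: 0.0
```

```bash
cat b.py > b2.py; cat >> b2.py <<'E'
print("--"); circ("jr in dish",545,386,65,90,40); print(np.round(observe()["tool_pos"],1))
E
python3 b2.py | cut -c1-95
```

```text
jr none 0
jy none 0
jb 231 circ [ 617.6 -207.2] 20.1 med [ 617.3 -207.1   78.1] rect [array([ 617.3, -206.9]), arra
bigr 417 circ [655.8  -2.9] 31.2 med [660.8  -4.1  88. ] rect [array([663.5,  -4.7]), array([62
bigb 615 circ [ 545.3 -373.7] 32.2 med [ 545.1 -371.5   88. ] rect [array([ 546.3, -373.8]), ar
mill none 0
dr 249 circ [544.5 385.6] 47.9 med [537.6 374.8  17.8] rect [array([543.6, 384. ]), array([91.4
dy 78 circ [469.5 145.3] 47.7 med [481.3 184.2  16.9] rect [array([460.4, 160.8]), array([93.9,
db 236 circ [401.6 277. ] 47.9 med [400.5 286.4  17.4] rect [array([401.5, 277.5]), array([92.3
foam 915 circ [633.7 201.3] 63.2 med [627.3 194.5  41.8] rect [array([633.8, 201.7]), array([91
--
jr in dish 271 circ [544.  386.7] 20.3 med [544.  384.1  81.5] rect [array([544.3, 386.2]), arr
[487.   -2.8 162.4]
```

The red jar is placed within about 2 mm of the dish centre, at the right height. Next is the yellow jar.

apply_moves --commands '[[[1,-2,-25],0],[[0,0,-38],0],[[0,0,-35],0],[[0,0,-25],0],[[0,0,-15],0]]'

```text
time_s: 18.9
tool_pos: [485.9, -4.4, 21.6]
ee_rot: [-0.001, 0.991, 0.131, -0.002]
wrist_force: [-0.0, 0.4, -0.8]
grip_width: 0.777
finger_force: 0.0
```

apply_moves --commands '[[[0,0,0],0],[[0,0,0],0],[[0,0,0],0]]'

```text
time_s: 19.15
tool_pos: [488.9, -5.8, 25.5]
ee_rot: [0.0, 0.991, 0.131, 0.001]
wrist_force: [0.2, 0.1, 0.8]
grip_width: 0.776
finger_force: 0.0
```

apply_moves --commands '[[[0,0,0],0],[[0,0,0],0],[[0,0,0],0],[[0,0,0],0],[[0,0,0],0]]' --fingers 25

```text
time_s: 19.57
tool_pos: [488.1, -6.4, 25.0]
ee_rot: [0.0, 0.992, 0.13, 0.0]
wrist_force: [0.3, 0.2, 0.4]
grip_width: 0.466
finger_force: 8.2
```

apply_moves --commands '[[[0,0,0],0],[[0,0,0],0],[[0,0,0],0],[[0,0,0],0],[[0,0,0],0]]'

```text
time_s: 19.98
tool_pos: [488.2, -6.3, 24.9]
ee_rot: [0.0, 0.992, 0.13, 0.0]
wrist_force: [-0.3, 1.1, 5.6]
grip_width: 0.458
finger_force: 25.0
```

apply_moves --commands '[[[0,0,10],0],[[0,0,25],0],[[0,0,25],0],[[0,0,10],0],[[0,0,0],0]]'

```text
time_s: 20.4
tool_pos: [489.8, -6.8, 97.0]
ee_rot: [0.001, 0.992, 0.13, 0.002]
wrist_force: [0.6, 0.4, -1.4]
grip_width: 0.461
finger_force: 25.0
```

apply_moves --commands '[[[-4,30,0],0],[[-4,30,0],0],[[-4,30,0],0],[[-4,30,0],0],[[-3,31,0],0]]'

```text
time_s: 20.82
tool_pos: [467.3, 145.7, 93.0]
ee_rot: [-0.0, 0.992, 0.13, -0.001]
wrist_force: [-0.3, -0.3, -0.9]
grip_width: 0.459
finger_force: 25.0
```

apply_moves --commands '[[[0,0,0],0],[[0,0,0],0],[[0,0,0],0],[[0,0,0],0],[[0,0,0],0]]'

```text
time_s: 21.23
tool_pos: [468.9, 143.6, 94.2]
ee_rot: [0.0, 0.992, 0.129, -0.0]
wrist_force: [-0.6, 0.1, -1.3]
grip_width: 0.461
finger_force: 25.0
```

Contact is expected at TCP z ≈ 29.

apply_moves --commands '[[[0,1,-15],0],[[0,0,-20],0],[[0,0,-13],0],[[0,0,-6],0],[[0,0,0],0]]'

```text
time_s: 21.65
tool_pos: [467.9, 144.8, 39.2]
ee_rot: [-0.0, 0.992, 0.129, -0.002]
wrist_force: [-0.2, -0.2, -1.4]
grip_width: 0.462
finger_force: 25.0
```

apply_moves --commands '[[[0,0,-4],0],[[0,0,-3],0],[[0,0,-3],0],[[0,0,0],0],[[0,0,0],0]]'

```text
time_s: 22.07
tool_pos: [469.0, 145.7, 30.8]
ee_rot: [0.0, 0.992, 0.13, 0.0]
wrist_force: [-0.3, 0.4, -0.4]
grip_width: 0.458
finger_force: 25.0
```

apply_moves --commands '[[[0,0,-1],0],[[0,0,-1],0],[[0,0,0],0],[[0,0,0],0]]'

```text
time_s: 22.4
tool_pos: [469.3, 145.8, 29.0]
ee_rot: [-0.0, 0.992, 0.13, 0.0]
wrist_force: [-0.3, -0.4, 2.7]
grip_width: 0.46
finger_force: 25.0
```

apply_moves --commands '[[[0,0,0],0],[[0,0,0],0],[[0,0,0],0],[[0,0,0],0],[[0,0,0],0]]' --fingers 72

```text
time_s: 22.82
tool_pos: [468.7, 145.7, 28.4]
ee_rot: [0.0, 0.992, 0.13, -0.0]
wrist_force: [-0.1, 0.5, -0.2]
grip_width: 0.751
finger_force: 0.0
```

apply_moves --commands '[[[0,0,15],0],[[0,0,35],0],[[0,0,40],0],[[0,0,35],0],[[0,0,10],0]]'

```text
time_s: 23.23
tool_pos: [472.0, 146.0, 169.1]
ee_rot: [0.0, 0.991, 0.13, 0.004]
wrist_force: [1.3, 0.5, 0.1]
grip_width: 0.775
finger_force: 0.0
```

apply_moves --commands '[[[15,-35,0],0],[[15,-35,0],0],[[15,-35,0],0],[[15,-35,0],0],[[15,-35,0],0]]'

```text
time_s: 23.65
tool_pos: [544.0, -30.9, 163.1]
ee_rot: [-0.0, 0.991, 0.13, -0.0]
wrist_force: [0.2, 0.1, -0.8]
grip_width: 0.777
finger_force: 0.0
```

apply_moves --commands '[[[15,-35,0],0],[[15,-35,0],0],[[15,-35,0],0],[[15,-35,0],0],[[14,-38,0],0]]'

```text
time_s: 24.07
tool_pos: [618.1, -208.6, 162.7]
ee_rot: [-0.0, 0.991, 0.13, -0.0]
wrist_force: [1.2, 0.6, 1.3]
grip_width: 0.778
finger_force: 0.0
```

apply_moves --commands '[[[0,0,0],0],[[0,0,0],0],[[0,0,0],0],[[0,0,0],0],[[0,0,0],0]]'

```text
time_s: 24.48
tool_pos: [617.6, -205.7, 163.7]
ee_rot: [-0.0, 0.991, 0.131, -0.0]
wrist_force: [-0.1, 0.7, 1.0]
grip_width: 0.774
finger_force: 0.0
```

```bash
cat >> b2.py <<'E'
circ("jy in dish",469,146,65,90,40); print(np.round(observe()["tool_pos"],1))
E
python3 b2.py | cut -c1-95
```

```text
jr none 0
jy none 0
jb 30 circ [ 607.  -217.7] 11.8 med [ 606.9 -216.8   78.2] rect [array([ 607.5, -217.1]), array
bigr 578 circ [654.8  -2.7] 31.9 med [653.1  -2.1  87.9] rect [array([654.6,  -2.7]), array([61
bigb 31 circ [ 557.1 -350.6] 16.3 med [ 557.7 -346.5   78.1] rect [array([ 558.4, -347.8]), arr
mill none 0
dr 246 circ [544.1 385.3] 48.1 med [537.4 375.7  17.6] rect [array([543.8, 384.3]), array([92.1
dy 238 circ [469.6 145. ] 47.9 med [466.5 147.5  17.2] rect [array([468.9, 146.1]), array([91.1
db 235 circ [401.8 277. ] 47.9 med [399.9 286.5  17.6] rect [array([401.6, 277.6]), array([92. 
foam 901 circ [633.4 201.2] 63.1 med [627.7 195.4  41.7] rect [array([633.9, 201.6]), array([91
--
jr in dish 277 circ [545.5 386.2] 21.1 med [544.1 384.2  81.4] rect [array([545. , 386.1]), arr
[ 617.8 -206.   164. ]
jy in dish 245 circ [468.7 147.3] 20.1 med [468.5 146.4  81.8] rect [array([468.7, 147.3]), arr
[ 617.8 -206.   164. ]
```

Red and yellow are both well placed. Next is the blue jar.

apply_moves --commands '[[[0,-1,-25],0],[[0,0,-38],0],[[0,0,-35],0],[[0,0,-25],0],[[0,0,-16],0]]'

```text
time_s: 25.0
tool_pos: [615.9, -206.4, 21.4]
ee_rot: [-0.001, 0.991, 0.131, -0.002]
wrist_force: [-1.0, -0.0, 0.0]
grip_width: 0.773
finger_force: 0.0
```

apply_moves --commands '[[[0,0,0],0],[[0,0,0],0],[[0,0,0],0],[[0,0,0],0]]'

```text
time_s: 25.33
tool_pos: [619.3, -208.8, 26.8]
ee_rot: [0.001, 0.991, 0.13, 0.002]
wrist_force: [-0.2, 0.9, 0.0]
grip_width: 0.773
finger_force: 0.0
```

apply_moves --commands '[[[0,0,0],0],[[0,0,0],0],[[0,0,0],0],[[0,0,0],0],[[0,0,0],0]]' --fingers 25

```text
time_s: 25.75
tool_pos: [617.9, -208.3, 24.8]
ee_rot: [0.0, 0.992, 0.13, 0.0]
wrist_force: [-0.4, 0.1, 1.2]
grip_width: 0.465
finger_force: 15.9
```

apply_moves --commands '[[[0,0,0],0],[[0,0,0],0],[[0,0,0],0],[[0,0,0],0],[[0,0,0],0]]'

```text
time_s: 26.17
tool_pos: [618.0, -208.3, 24.8]
ee_rot: [0.0, 0.992, 0.13, 0.0]
wrist_force: [-0.2, 0.2, 2.2]
grip_width: 0.46
finger_force: 25.0
```

apply_moves --commands '[[[0,0,10],0],[[0,0,30],0],[[0,0,40],0],[[0,0,40],0],[[0,0,15],0]]'

```text
time_s: 26.58
tool_pos: [620.2, -209.6, 166.3]
ee_rot: [0.003, 0.991, 0.13, 0.003]
wrist_force: [1.5, -0.9, 0.1]
grip_width: 0.46
finger_force: 25.0
```

apply_moves --commands '[[[-14,32,0],0],[[-14,32,0],0],[[-14,32,0],0],[[-14,32,0],0],[[-14,32,0],0]]'

```text
time_s: 27.0
tool_pos: [546.7, -47.1, 159.7]
ee_rot: [-0.0, 0.992, 0.13, -0.0]
wrist_force: [0.4, -0.2, -1.6]
grip_width: 0.457
finger_force: 25.0
```

apply_moves --commands '[[[-14,32,0],0],[[-14,32,0],0],[[-14,32,0],0],[[-14,32,0],0],[[-14,32,0],0]]'

```text
time_s: 27.42
tool_pos: [476.8, 113.0, 159.9]
ee_rot: [0.0, 0.992, 0.13, 0.0]
wrist_force: [-0.4, 0.4, -1.2]
grip_width: 0.462
finger_force: 25.0
```

apply_moves --commands '[[[-14,32,0],0],[[-14,32,0],0],[[-14,32,0],0],[[-14,32,0],0],[[-14,32,0],0]]'

```text
time_s: 27.83
tool_pos: [406.8, 273.0, 160.0]
ee_rot: [0.0, 0.992, 0.13, 0.0]
wrist_force: [0.9, 0.4, -1.4]
grip_width: 0.457
finger_force: 25.0
```

apply_moves --commands '[[[-6,6,0],0],[[0,0,0],0],[[0,0,0],0],[[0,0,0],0],[[0,0,0],0]]'

```text
time_s: 28.25
tool_pos: [402.7, 276.4, 159.6]
ee_rot: [0.0, 0.992, 0.129, 0.0]
wrist_force: [0.3, -0.4, -1.2]
grip_width: 0.457
finger_force: 25.0
```

apply_moves --commands '[[[-1,0,-20],0],[[0,0,-35],0],[[0,0,-35],0],[[0,0,-20],0],[[0,0,-8],0]]'

```text
time_s: 28.67
tool_pos: [399.2, 275.5, 38.5]
ee_rot: [0.001, 0.992, 0.129, -0.003]
wrist_force: [0.3, 0.6, -1.3]
grip_width: 0.46
finger_force: 25.0
```

apply_moves --commands '[[[0,0,-4],0],[[0,0,-3],0],[[0,0,-2],0],[[0,0,0],0],[[0,0,0],0]]'

```text
time_s: 29.08
tool_pos: [401.8, 278.0, 33.6]
ee_rot: [-0.0, 0.992, 0.13, 0.001]
wrist_force: [-0.1, -0.7, -1.0]
grip_width: 0.461
finger_force: 25.0
```

apply_moves --commands '[[[0,0,-1],0],[[0,0,-2],0],[[0,0,0],0],[[0,0,0],0]]'

```text
time_s: 29.42
tool_pos: [400.8, 277.8, 29.6]
ee_rot: [-0.0, 0.991, 0.13, 0.0]
wrist_force: [0.3, -0.1, -1.8]
grip_width: 0.459
finger_force: 25.0
```

apply_moves --commands '[[[0,0,-1],0],[[0,0,0],0],[[0,0,0],0]]'

```text
time_s: 29.67
tool_pos: [401.0, 277.9, 28.7]
ee_rot: [-0.0, 0.992, 0.13, 0.0]
wrist_force: [-1.1, 0.1, 1.2]
grip_width: 0.455
finger_force: 25.0
```

apply_moves --commands '[[[0,0,0],0],[[0,0,0],0],[[0,0,0],0],[[0,0,0],0],[[0,0,0],0]]' --fingers 72

```text
time_s: 30.08
tool_pos: [400.8, 277.7, 28.5]
ee_rot: [0.0, 0.992, 0.13, -0.0]
wrist_force: [0.1, -1.0, -0.3]
grip_width: 0.752
finger_force: 0.0
```

apply_moves --commands '[[[0,0,15],0],[[0,0,35],0],[[0,0,40],0],[[0,0,40],0],[[0,0,15],0]]'

```text
time_s: 30.5
tool_pos: [403.3, 278.7, 179.1]
ee_rot: [-0.001, 0.991, 0.13, 0.004]
wrist_force: [1.2, 0.7, -0.2]
grip_width: 0.772
finger_force: 0.0
```

apply_moves --commands '[[[0,-38,0],0],[[0,-38,0],0],[[0,-38,0],0],[[0,-38,0],0],[[0,-38,0],0]]'

```text
time_s: 30.92
tool_pos: [400.4, 86.3, 173.7]
ee_rot: [0.0, 0.991, 0.131, 0.0]
wrist_force: [0.6, 0.3, -0.5]
grip_width: 0.772
finger_force: 0.0
```

apply_moves --commands '[[[0,-38,0],0],[[0,-38,0],0],[[0,-38,0],0],[[0,-38,0],0],[[0,-38,0],0]]'

```text
time_s: 31.33
tool_pos: [400.4, -104.1, 173.7]
ee_rot: [0.0, 0.992, 0.13, 0.0]
wrist_force: [1.0, 0.5, -0.1]
grip_width: 0.773
finger_force: 0.0
```

apply_moves --commands '[[[0,-38,0],0],[[0,0,0],0],[[0,0,0],0],[[0,0,0],0],[[0,0,0],0]]'

```text
time_s: 31.75
tool_pos: [400.6, -139.0, 173.4]
ee_rot: [-0.0, 0.991, 0.131, -0.0]
wrist_force: [0.4, 0.1, 0.2]
grip_width: 0.78
finger_force: 0.0
```

```bash
cat >> b2.py <<'E'
circ("jb in dish",402,277,65,90,40); circ("mill in foam",633,201,92,125,40); cv2.imwrite("pics/end.png",g["pixels"][:,:,::-1])
E
python3 b2.py | cut -c1-95
```

```text
jr none 0
jy none 0
jb none 0
bigr 575 circ [655.5  -2.6] 32.7 med [653.5  -2.   87.9] rect [array([655. ,  -2.2]), array([60
bigb 621 circ [ 545.2 -374.1] 32.2 med [ 545.2 -371.4   88.1] rect [array([ 546.6, -373.8]), ar
mill none 0
dr 238 circ [544.2 385.9] 47.8 med [535.6 376.2  17.4] rect [array([543.8, 384.2]), array([91.1
dy 238 circ [469.1 145.2] 47.6 med [467.8 147.7  17.6] rect [array([468.9, 145.8]), array([91. 
db 252 circ [401.7 277.2] 47.9 med [401.2 280.4  17.6] rect [array([401.6, 277.4]), array([92. 
foam 910 circ [633.4 201.2] 63.2 med [627.6 195.5  41.7] rect [array([633.6, 201.6]), array([91
--
jr in dish 275 circ [545.1 387.2] 20.9 med [544.  384.8  81.3] rect [array([544. , 386.3]), arr
[ 400.8 -138.9  173.6]
jy in dish 246 circ [468.4 147. ] 20.0 med [468.6 146.2  81.7] rect [array([468.6, 147.1]), arr
[ 400.8 -138.9  173.6]
jb in dish 274 circ [400.4 277.7] 20.6 med [400.8 276.4  81.5] rect [array([401. , 278.2]), arr
mill in foam 241 circ [633.4 201.9] 20.4 med [631.3 201.2 101.5] rect [array([633. , 202.3]), a
```

View pics/end.png

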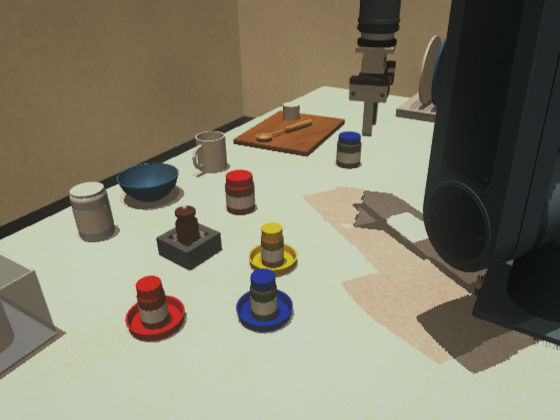

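The picture shows all three jars upright in their dishes, at (152,303), (272,247) and (263,295). The mill is in the foam at (187,228), the big jars haven't moved, and the arm is clear.

```bash
python3 -c "from cell import *; print(hand_in())"
```

```text
the job is handed in; nothing more can be done
None
```

I handed the job in at about 32 s. In the last camera check, each small jar stood upright within about 2 mm of the centre of its dish, the mill was fully home in the foam, and the big jars hadn't moved; the hand-in call gave no verdict.

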